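# Slide the sample box home under the splitter spout and tip the stones in

### The job

Push the steel box along its rail under the splitter's spout, gently, until you feel it come up firmly against the hidden stop inside. Then tip the pan by its handle so that all five stones drop through the spout into the box, and lay the pan back down level. Leave the box there under the spout, and the other things on the bench where they are.

Things in the scene. Friction and masses are not known exactly. Their poses are not given: they have to be found in the camera images.
- splitter: Grey and steel sample splitter, fixed. Origin: on the bench below the spout's centre. +x: the way the box is pushed, away from the robot; z up. A hood (x -40 to +125 mm, y +-74, roof 64 to 69 mm high, open at x = -40) covers the rail's far part. Inside, out of sight, is a stop that must be felt for: its place differs every time. No other part of the splitter touches the box.
- hood_mouth (a point): Middle of the hood's open front, splitter (-40, 0, 35) mm. The stop is set so that the box, when it just touches it, has its origin anywhere at splitter x -45 to +5 mm. The stop's rubber face then gives up to 5 mm at 2.5 N per mm and is rigid after that (over 30 N is rough treatment); let go, it may push the box back those few mm.
- spout (a point): Centre of the spout's lower mouth, splitter (0, 0, 64) mm. The spout is a straight upright shaft, inside 68 mm (x) by 80 mm (y), outer front face at splitter x = -40; its walls end 215 mm above the bench (the +y wall 235, the low -y wall under the pan 146).
- box: Open steel receiving box, loose, 180 mm (x, along the rail) by 110 mm (y) by 50 mm high, walls and floor 4 mm, 0.35 to 0.6 kg. Origin: centre of its underside. It stands on the rail, drawn out: its origin starts at splitter x -115 to -100 mm. It slides with 1 to 4 N of friction if pushed level (pressing down jams it). Its near wall, the one to push, is at box x = -90 mm.
- rail: Aluminium slide rail, fixed, same origin and axes as the splitter: floor plate 6 mm thick, x -210 to +120 mm, two side guides 28 mm high, inner faces at y = +-57 mm (2 mm play for the box each side). Open at the robot's end.
- pan (a joint): Angle of the tipping pan, rad: 0 lying level, grows as its handle is raised, at most 1.4. The hinge is damped; let go, the pan sinks back to 0. The stones slide out between about 0.4 and 1.2. The pan is a steel scoop 64 mm (x) by 102 mm (y), walls 28 mm, 0.3 kg, open towards the spout, on the splitter's -y side.
- pan_axis (a point): A point on the pan's hinge axis (which runs along splitter x), on top of the spout's -y wall: splitter (0, -48, 149) mm.
- pan_grip (a point): Middle of the pan's handle, a round steel bar 12 mm thick, 76 mm long, along splitter x (parallel to the hinge axis). Pan level: 152 mm from the axis towards splitter -y and 12 mm above it, i.e. 161 mm above the bench. 50 mm from the pan's end wall, joined to it by two 8 mm arms 29 mm either side of the middle. It can turn between gripping fingers.
- stone1: Crushed grey stone, about 20 x 16 x 19 mm, 16 g, one of five lying in the pan. Origin: centre of its underside as it first lies.
- stone2: Crushed grey stone, about 20 x 16 x 19 mm, 16 g, one of five lying in the pan. Origin: centre of its underside as it first lies.
- stone3: Crushed grey stone, about 20 x 16 x 19 mm, 16 g, one of five lying in the pan. Origin: centre of its underside as it first lies.
- stone4: Crushed grey stone, about 20 x 16 x 19 mm, 16 g, one of five lying in the pan. Origin: centre of its underside as it first lies.
- stone5: Crushed grey stone, about 20 x 16 x 19 mm, 16 g, one of five lying in the pan. Origin: centre of its underside as it first lies.
- tin_a: Aluminium moisture tin, diameter 54 mm, 42 mm high, near the rail's -y side; a bystander, to be left where it is. Origin: centre of its underside.
- tin_b: Aluminium moisture tin, diameter 54 mm, 42 mm high, beyond the rail's +y side; a bystander, to be left where it is. Origin: centre of its underside.
- cube: Mortar test cube, 50 mm, beside the rail's +y side; a bystander, to be left where it is. Origin: centre of its underside.
- bowl: White ceramic bowl, diameter 120 mm, 50 mm high, on the left; a bystander, to be left where it is. Origin: centre of its underside.
- spatula: Spatula lying flat on the right; a bystander, to be left where it is. Origin: middle of its length.
- mallet: Mallet lying on the right; a bystander, to be left where it is. Origin: middle of its length.

How it is judged:
On the way, in this order (a step that is already met when the one before it is completed fails the run):
1. the box is pressed against the hidden stop inside the splitter (more than 2 N for 0.1 s) (contact force between box and splitter above 2 N), for 0.1 s.
2. all five stones are in the box (x of stone1 in the frame of box between -0.09 and 0.09 m and y of stone1 in the frame of box between -0.055 and 0.055 m and z of stone1 in the frame of box between -0.005 and 0.05 m and x of stone2 in the frame of box between -0.09 and 0.09 m and y of stone2 in the frame of box between -0.055 and 0.055 m and z of stone2 in the frame of box between -0.005 and 0.05 m and x of stone3 in the frame of box between -0.09 and 0.09 m and y of stone3 in the frame of box between -0.055 and 0.055 m and z of stone3 in the frame of box between -0.005 and 0.05 m and x of stone4 in the frame of box between -0.09 and 0.09 m and y of stone4 in the frame of box between -0.055 and 0.055 m and z of stone4 in the frame of box between -0.005 and 0.05 m and x of stone5 in the frame of box between -0.09 and 0.09 m and y of stone5 in the frame of box between -0.055 and 0.055 m and z of stone5 in the frame of box between -0.005 and 0.05 m), for 0.2 s.
At the end, for the whole second after the job is handed in: All five stones lie at rest inside the box, the box stands flat and still on its rail under the spout (its origin no nearer to the robot than splitter x = -57 mm, i.e. not drawn back from the stop), and the pan lies level again (under 0.08 rad) (all of step 2 and x of box in the frame of splitter above -0.057 m and value of joint pan below 0.08 rad and linear speed of box below 0.02 m/s and angle between box's own z axis and vertical below 0.05 rad and linear speed of each of stone1, stone2, stone3, stone4, stone5 below 0.05 m/s); the robot touches nothing.
It fails at once if the box is rammed against the stop (more than 30 N) (contact force between box and splitter above 30 N).
It fails at once if a bystander is moved more than 30 mm (distance of any of tin_a, tin_b, cube, bowl, spatula, mallet from where it was at the start of the episode above 0.03 m).
It also fails if it takes over 61 s, if anything falls off the work surface, if the arm or the gripper's body presses on something with over 40 N, if the wrist force passes 120 N, or if a joint passes its speed limit or range.

### The arm

A 6-joint arm with a two-finger parallel gripper is mounted at the origin on the work surface. World frame = base frame: x ahead of the robot, y to its left, z up, the work surface at z = 0. Lengths are in m, angles in rad, forces in N, time in s.
With the tool pointing down it reaches from about 0.275 to 0.875 m from the base axis. Payload 12.5 kg.
Tool frame: the origin (TCP) lies midway between the tips of the shut fingers; the grasp point (between the pads) lies bot.pinch_z behind it (bot.pinch_z is the distance from the TCP to the grasp point, in m); y points along the fingers, z is the direction in which the jaws open and shut, and the axes are right-handed (so a half turn about y gives the same grasp; the last joint's range is limited). The gripper opens to 85 mm and grips with 20 to 120 N. Pads are 22 mm wide; open, the fingers measure 114 mm over their backs; the gripper's body (76 mm by 85 mm) begins 54 mm behind the grasp point. The pads swing forward as they close: fully open they stand 13 mm farther back than shut.
Start: joints at [-1.39, 0.351, 1.652, -0, 1.139, -0.085], TCP at [0.144, -0.531, 0.231] pointing down, gripper open.
Joint ranges: [-2.75, 2.75], [-0.79, 2.1], [0.01, 2.65], [-1.57, 4.71], [0.07, 3.14], [-2.87, 2.87]. Speed limits (rad/s): [2.22, 2.22, 2.79, 3.14, 3.14, 3.14].

### API

Orientations are given as a 3x3 rotation matrix whose columns are the frame's x, y, z axes.
In Python, from bench import bot gives the robot as it stands.
- The arm moves only by the tool send_rows, never from a script. Its argument "increments" is a list of rows, each an object with "twist": the turn, a rotation vector about the tool's x, y, z in degrees, a list of three; "dp": the shift along the tool's x, y, z in mm, a list of three; "fingers": the closure in counts, from 0 (fully open) to 255 (shut). A call has 1 to 5 rows; each row shifts and turns the commanded pose from where the row before left it, along the tool's axes as they then stand; what a row does not reach is not made up. A row lasts 1/12 s, in which the tool goes at most 41.7 mm and 7.16 degrees, less where a joint would pass 70% of its speed; a pose out of reach is approached as far as the arm can. A call is refused whole if a number of a shift passes 41.7 or a number of a turn 7.16, either way. A call with a gripper value outside its range is refused whole. The fingers move at their own pace and stop on an object; the grip force is fixed at half the most. Time passes only in rows, so rows that do not move let the fingers close. It gives the time, the measured TCP pose, the force and the opening at its end, in the units of the state.
- bot.sense(): the state, without advancing time (a new reading comes with each control period).
- bot.grab_frame(name): name is "side" or "top" or "wrist"; returns the picture (480x640x3 uint8, red, green, blue); there is no depth.
- bot.camera_info(name): a dict with "vfov" (degrees; the focal length in pixels is half the picture's height over the tangent of half this angle, whatever the lens; pixels are square), "cx", "cy" (the principal point, pixels), "R" (3x3) and "t" (3): a world point X has camera coordinates R X + t; the wrist camera has in their place "mount" (4x4, takes a point from camera to tool coordinates, whose origin is the TCP and whose axes are the tool frame's). Camera axes: x right, y down, z forward; pixel columns grow to the right and rows downward; lengths in m; the calibration is good to about 2 mm. A picture is of the moment at which its call begins: read the wrist's pose just before it. camera_info takes no time and is no camera call.
- bot.close_job(): hands the job in, once; it reports no verdict.
Trained networks look in the newest picture that a camera, given by its name, has taken for a name from the list of things; names that differ only in an ending like _2 or _b are one class to them, and where a whole thing is asked for, a point or a joint stands for the part that bears it (a point fixed in the world has none). Each returns a list of dicts, best first, with "confidence" (0 to 1); they miss things now and then, are a little off and sometimes report something else, mostly with a low value. They report only what shows in the picture. A call takes as long as a camera call.
- bot.cut_out(camera, target): "region" (480x640 bool, what is visible of it) and "bbox" ([left, top, width, height] in pixels, round what is visible of it).
The state is a dict: "t": time; "q": joint angles; "joint_vel": joint speeds; "joint_torque": joint torques, N m; "tcp_pos": TCP position; "ee_rot": TCP orientation; "wrist_force": force on the tool from outside, world axes, zero at the start; "torque": the same for the moment, N m; "width": finger opening in m.
Only numpy, scipy, OpenCV 4.12 (cv2) and the standard library are available. Lean on these libraries where they do the work, as an engineer would, in place of code of your own. Each camera call takes 0.05 s, during which the arm holds its last target. There are 200 camera calls.

## Working session

There is one attempt and no reset: what is moved stays moved. The work goes in short steps, Python scripts to look and compute and a tool call to move; the robot and the scene stay as the last step left them, time stands still between calls to the robot, and variables do not carry over. Pictures are saved under pics/ and viewed, about 8 in all and at most 12, crops included, and the job is handed in when it is done.

Besides the shell and the picture viewer there is one more tool, called after "Request:" as name([rows], argument=value, ...), one row to a line, values as JSON. send_rows: Moves the arm, as the interface text tells. Its arguments: {"type":"object","properties":{"increments":{"type":"array","items":{"type":"object","properties":{"twist":{"type":"array","items":{"type":"number"}},"dp":{"type":"array","items":{"type":"number"}},"fingers":{"type":"number"}}}}},"required":["increments"]}

```bash
mkdir -p pics
cat > h.py <<'E'
import numpy as np, cv2
from bench import bot
np.set_printoptions(precision=4,suppress=True)
def cam(n):
    c=bot.camera_info(n); f=240/np.tan(np.radians(c['vfov'])/2); return c,f
def proj(n,X):
    c,f=cam(n); p=np.array(c['R'])@np.asarray(X,float)+np.array(c['t']); return np.array([c['cx']+f*p[0]/p[2],c['cy']+f*p[1]/p[2]])
def ray(n,uv,z):
    c,f=cam(n); R=np.array(c['R']);t=np.array(c['t']); o=-R.T@t
    d=R.T@np.array([(uv[0]-c['cx'])/f,(uv[1]-c['cy'])/f,1]); return o+d*(z-o[2])/d[2]
E
python3 - <<'E'
from h import *
for n in ['top','side']:
    im=bot.grab_frame(n); cv2.imwrite(f'pics/{n}0.png',im[:,:,::-1])
    c,f=cam(n); print(n,f,c['cx'],c['cy'],np.array(c['R']),c['t'], {k:v for k,v in c.items() if k not in('R','t')})
    for o in ['splitter','rail','box','pan','pan_grip','tin_a','cube','bowl','mallet']:
        r=bot.cut_out(n,o)
        print(o,[(round(x['confidence'],2),x['bbox'],np.argwhere(x['region']).mean(0)[::-1].round(1).tolist()) for x in r[:2]])
s=bot.sense();print(s['t'],s['tcp_pos'],s['ee_rot'],s['wrist_force'],bot.pinch_z)
E
```

```text
top 605.1370357869026 315.1119352313425 237.6128442670584 [[-0.0299 -0.9995  0.0075]
 [-0.9972  0.0294 -0.069 ]
 [ 0.0688 -0.0095 -0.9976]] [0.0262 0.5355 1.6571] {'vfov': 43.26698775898447, 'cx': 315.1119352313425, 'cy': 237.6128442670584}
splitter [(0.55, [253.3, 143.0, 115.4, 70.1], [297.7, 176.5]), (0.27, [304.9, 162.7, 61.7, 36.5], [333.4, 180.1])]
rail [(0.76, [267.9, 180.5, 48.4, 88.4], [289.0, 210.6])]
box [(0.72, [268.0, 205.1, 44.5, 65.0], [291.3, 237.1])]
pan [(0.75, [303.6, 163.3, 62.7, 35.0], [333.3, 181.2])]
pan_grip [(0.78, [304.4, 161.7, 64.2, 38.2], [332.3, 181.0]), (0.71, [424.1, 144.3, 53.2, 86.3], [448.9, 178.7])]
tin_a [(0.81, [216.0, 207.8, 21.5, 24.5], [226.0, 221.6]), (0.64, [249.8, 143.9, 116.2, 67.9], [299.1, 176.9])]
cube [(0.57, [234.5, 249.7, 18.3, 15.9], [243.0, 257.5])]
bowl [(0.94, [150.8, 248.5, 47.6, 42.2], [173.3, 267.2])]
mallet [(0.85, [429.9, 143.3, 51.2, 87.5], [449.3, 178.1])]
side 466.3059577091905 319.93543750981513 240.86306495797365 [[-0.9986 -0.0509 -0.0111]
 [-0.0234  0.6296 -0.7766]
 [ 0.0465 -0.7753 -0.6299]] [0.5295 0.0935 1.1511] {'vf
[... 155 characters left out ...]
0.5, 302.2, 75.4, 13.2], [317.3, 309.0])]
box [(0.61, [277.5, 261.5, 73.6, 43.8], [315.3, 282.9])]
pan [(0.65, [244.9, 191.6, 33.2, 37.2], [261.4, 203.6])]
pan_grip [(0.67, [245.5, 192.1, 37.0, 37.5], [261.2, 204.8])]
tin_a [(0.61, [331.6, 222.3, 21.8, 25.3], [339.8, 235.1]), (0.58, [275.0, 334.8, 25.5, 29.2], [286.4, 349.0])]
cube [(0.68, [319.3, 314.1, 29.6, 37.5], [334.7, 332.2])]
bowl [(0.6, [314.5, 375.3, 63.1, 66.1], [345.4, 406.8])]
mallet [(0.66, [241.7, 171.9, 74.7, 34.3], [274.6, 187.9]), (0.29, [328.8, 222.5, 24.1, 24.6], [340.0, 235.3])]
1.0 [ 0.1445 -0.5307  0.2313] [[-0.9649  0.      0.2627]
 [-0.2627  0.     -0.9649]
 [-0.     -1.     -0.    ]] [ 0.3531  0.2195 -0.092 ] 0.0187
```

Run:
```python
import cv2,numpy as np
a=cv2.imread('pics/top0.png')[130:300,200:400]; b=cv2.imread('pics/side0.png')[170:370,190:390]
a=cv2.resize(a,None,fx=4,fy=4,interpolation=cv2.INTER_CUBIC)[:600]
cv2.imwrite('pics/topc.png',a[:600,:800]); cv2.imwrite('pics/sidec.png',cv2.resize(b,None,fx=3,fy=3,interpolation=cv2.INTER_CUBIC))
```

```text
(no output)
```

View pics/topc.png

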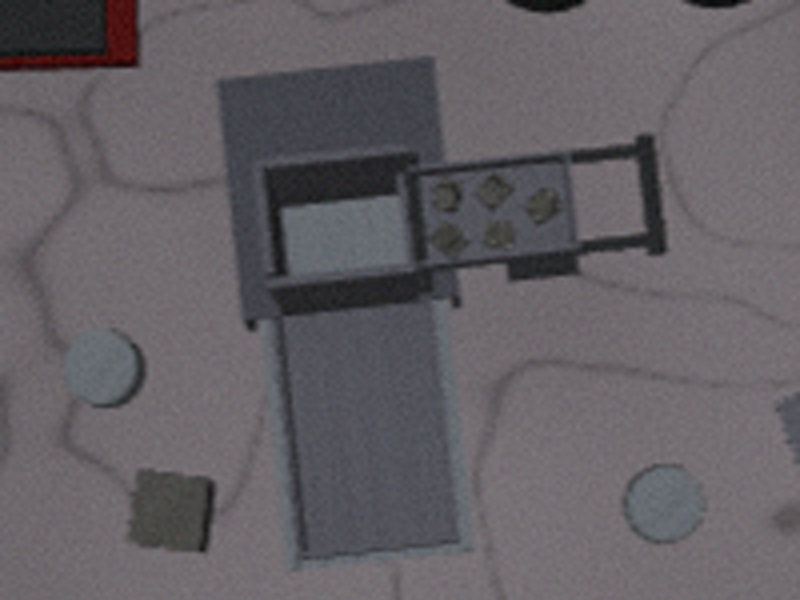

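View pics/sidec.png

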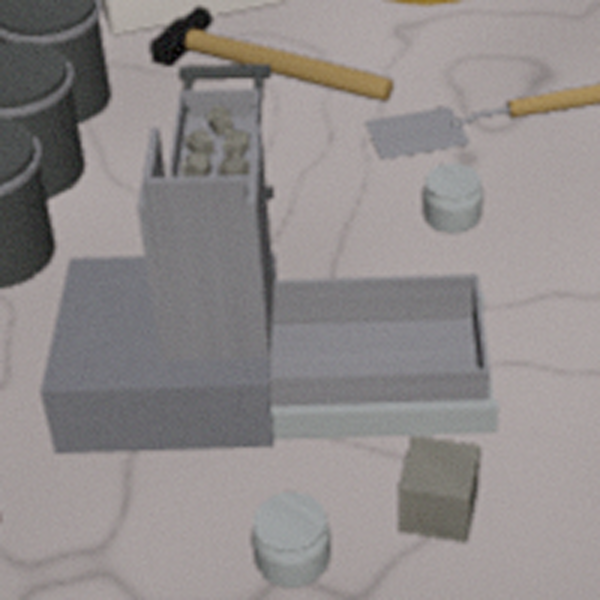

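Run:
```python
from h import *
from scipy.optimize import least_squares
T=[((125,74,69),(220,80)),((125,-74,69),(433,58)),((-40,74,69),(247,322)),((-40,-74,69),(458,300)),((38,-200,161),(647,135)),((-38,-200,161),(657,253))]
S=[((-40,74,69),(272,385)),((125,74,69),(48,385)),((38,-200,161),(182,73)),((-38,-200,161),(268,71)),((-40,74,0),(272,445)),((125,74,0),(55,450))]
D=[('top',np.array(p)/1e3,np.array(u)/4+[200,130]) for p,u in T]+[('side',np.array(p)/1e3,np.array(u)/3+[190,170]) for p,u in S]
def W(q,p):
    c,s=np.cos(q[2]),np.sin(q[2]); return np.array([q[0]+c*p[0]-s*p[1],q[1]+s*p[0]+c*p[1],p[2]])
f=lambda q:np.concatenate([proj(n,W(q,p))-u for n,p,u in D])
r=least_squares(f,[.6,.05,.05],loss='soft_l1');q=r.x;print(q,np.degrees(q[2]));print(f(q).reshape(-1,2))
for nm,p in dict(grip=(0,-200,161),mouth=(-40,0,35),near=(-210,0,30),axis=(0,-48,149)).items(): print(nm,W(q,np.array(p)/1e3))
for u in [(353.3,294.3),(280.7+0,0)][:1]:
    p=ray('side',u,.056); c,s=np.cos(q[2]),np.sin(q[2]); d=p[:2]-q[:2]; print('box near+y corner splitter',c*d[0]+s*d[1],-s*d[0]+c*d[1])
for n,u in dict(tin_a=(665,505),tin_b=(104,368),cube=(171,512)).items():
    p=ray('top',np.array(u)/4+[200,130],.045); d=p[:2]-q[:2]; print(n,p,c*d[0]+s*d[1],-s*d[0]+c*d[1])
```

```text
[0.6558 0.084  0.0826] 4.733085085657416
[[-0.5606  0.3982]
 [ 0.4621 -0.0651]
 [-0.842   0.0716]
 [ 1.0439 -0.5156]
 [-0.3496  0.6795]
 [ 0.6564  0.5157]
 [-1.1785 -1.1068]
 [-2.5134  1.2279]
 [-0.8235 -0.8406]
 [ 0.8369 -0.9859]
 [ 0.8185  0.1608]
 [ 0.2815  0.7913]]
grip [ 0.6723 -0.1153  0.161 ]
mouth [0.6159 0.0807 0.035 ]
near [0.4465 0.0667 0.03  ]
axis [0.6598 0.0361 0.149 ]
box near+y corner splitter -0.20288020484026426 0.05932015073765484
tin_a [ 0.4794 -0.127   0.045 ] -0.19324090936775068 -0.19571276245173955
tin_b [0.5841 0.2521 0.045 ] -0.05760809485520574 0.17351587926539155
cube [0.4846 0.2087 0.045 ] -0.16035782835158294 0.13839185544554072
```

Request:
send_rows([
  {"twist": [0, 5.25, 0], "dp": [0, 0, 0], "fingers": 255},
  {"twist": [0, 5.25, 0], "dp": [0, 0, 0], "fingers": 255},
  {"twist": [0, 0, 0], "dp": [-20, 5, -34], "fingers": 255},
  {"twist": [0, 0, 0], "dp": [-20, 5, -34], "fingers": 255},
  {"twist": [0, 0, 0], "dp": [-20, 5, -34], "fingers": 255},
])

```text
t: 1.42
tcp_pos: [0.196, -0.4227, 0.2159]
ee_rot: [[-0.997, 0.0, 0.081], [-0.081, 0.0, -0.997], [-0.0, -1.0, -0.0]]
wrist_force: [0.7, -0.0, 0.1]
width: 0.0256
```

Request:
send_rows([
  {"twist": [0, 0, 0], "dp": [-20, 5, -34], "fingers": 255},
  {"twist": [0, 0, 0], "dp": [-20, 5, -34], "fingers": 255},
  {"twist": [0, 0, 0], "dp": [-20, 5, -34], "fingers": 255},
  {"twist": [0, 0, 0], "dp": [-20, 5, -34], "fingers": 255},
  {"twist": [0, 0, 0], "dp": [-20, 5, -34], "fingers": 255},
])

```text
t: 1.83
tcp_pos: [0.2819, -0.2448, 0.1913]
ee_rot: [[-0.997, 0.001, 0.082], [-0.082, -0.001, -0.997], [-0.0, -1.0, 0.001]]
wrist_force: [1.7, 0.0, 0.4]
width: -0.0001
```

Request:
send_rows([
  {"twist": [0, 0, 0], "dp": [-20, 5, -34], "fingers": 255},
  {"twist": [0, 0, 0], "dp": [-20, 5, -34], "fingers": 255},
  {"twist": [0, 0, 0], "dp": [-20, 5, -34], "fingers": 255},
  {"twist": [0, 0, 0], "dp": [-20, 5, -34], "fingers": 255},
  {"twist": [0, 0, 0], "dp": [-20, 5, -34], "fingers": 255},
])

```text
t: 2.25
tcp_pos: [0.3677, -0.0668, 0.1664]
ee_rot: [[-0.997, 0.001, 0.082], [-0.082, -0.0, -0.997], [-0.001, -1.0, 0.0]]
wrist_force: [1.3, -0.8, -0.1]
width: -0.0001
```

Request:
send_rows([
  {"twist": [0, 0, 0], "dp": [-17.5, 0, -31.7], "fingers": 255},
  {"twist": [0, 0, 0], "dp": [-17.5, 0, -31.7], "fingers": 255},
  {"twist": [0, 0, 0], "dp": [-17.5, 0, -31.7], "fingers": 255},
  {"twist": [0, 0, 0], "dp": [-17.5, 0, -31.7], "fingers": 255},
  {"twist": [0, 0, 7], "dp": [0, 0, 0], "fingers": 255},
])

```text
t: 2.67
tcp_pos: [0.4309, 0.0677, 0.1666]
ee_rot: [[-0.989, 0.122, 0.086], [-0.085, 0.012, -0.996], [-0.122, -0.992, -0.001]]
wrist_force: [-0.8, -0.8, -1.4]
width: 0.0003
```

Request:
send_rows([
  {"twist": [0, 0, 7], "dp": [0, 0, 0], "fingers": 255},
  {"twist": [0, 0, 0], "dp": [7.7, 31, 0], "fingers": 255},
  {"twist": [0, 0, 0], "dp": [7.7, 31, 0], "fingers": 255},
  {"twist": [0, 0, 0], "dp": [6, 24, 0], "fingers": 255},
  {"twist": [0, 0, 0], "dp": [0, 0, 0], "fingers": 255},
])

```text
t: 3.08
tcp_pos: [0.4243, 0.0633, 0.0744]
ee_rot: [[-0.968, 0.235, 0.083], [-0.08, 0.02, -0.997], [-0.236, -0.972, -0.0]]
wrist_force: [-1.0, 0.5, -1.1]
width: 0.0002
```

Run:
```python
from h import *
s=bot.sense();print(s['t'],s['tcp_pos'],s['ee_rot'],s['wrist_force'])
im=bot.grab_frame('side')[170:370,190:390]
cv2.imwrite('pics/s1.png',cv2.resize(im,None,fx=3,fy=3)[:,:,::-1])
```

```text
3.0833 [0.4243 0.0633 0.0744] [[-0.9685  0.2351  0.0825]
 [-0.0801  0.0197 -0.9966]
 [-0.2359 -0.9718 -0.0003]] [-1.0086  0.4842 -1.1468]
```

View pics/s1.png

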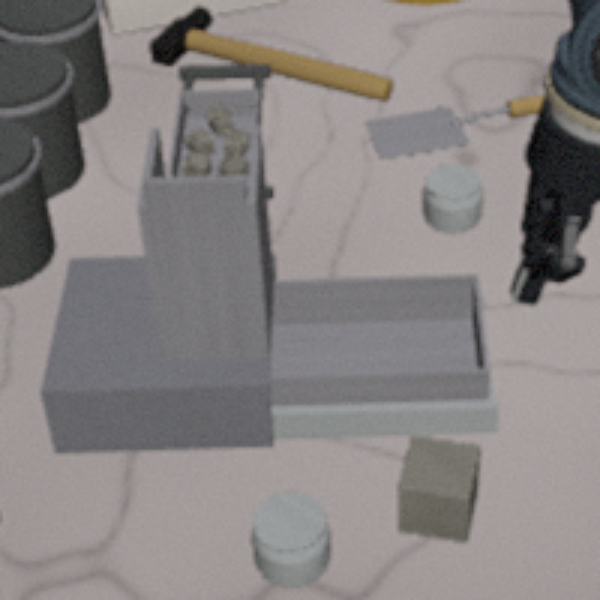

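Request:
send_rows([
  {"twist": [0, 0, 0], "dp": [5, 20, 0], "fingers": 255},
  {"twist": [0, 0, 0], "dp": [4.7, 19, 0], "fingers": 255},
  {"twist": [0, 0, 0], "dp": [0, 0, 0], "fingers": 255},
  {"twist": [0, 0, 0], "dp": [-3.9, 0.95, 0], "fingers": 255},
  {"twist": [0, 0, 0], "dp": [-3.9, 0.95, 0], "fingers": 255},
])

```text
t: 3.55
tcp_pos: [0.4358, 0.0642, 0.0391]
ee_rot: [[-0.967, 0.243, 0.082], [-0.08, 0.02, -0.997], [-0.244, -0.97, 0.0]]
wrist_force: [0.5, -0.9, -0.5]
width: -0.0001
```

Request:
send_rows([
  {"twist": [0, 0, 0], "dp": [-3.9, 0.95, 0], "fingers": 255},
  {"twist": [0, 0, 0], "dp": [-3.9, 0.95, 0], "fingers": 255},
  {"twist": [0, 0, 0], "dp": [-3.9, 0.95, 0], "fingers": 255},
  {"twist": [0, 0, 0], "dp": [-3.9, 0.95, 0], "fingers": 255},
  {"twist": [0, 0, 0], "dp": [-3.9, 0.95, 0], "fingers": 255},
])

```text
t: 3.97
tcp_pos: [0.4548, 0.0658, 0.0378]
ee_rot: [[-0.967, 0.241, 0.082], [-0.08, 0.02, -0.997], [-0.242, -0.97, -0.0]]
wrist_force: [-2.0, 0.6, 1.7]
width: -0.0002
```

Request:
send_rows([
  {"twist": [0, 0, 0], "dp": [-4.85, 1.2, 0], "fingers": 255},
  {"twist": [0, 0, 0], "dp": [-4.85, 1.2, 0], "fingers": 255},
  {"twist": [0, 0, 0], "dp": [-4.85, 1.2, 0], "fingers": 255},
  {"twist": [0, 0, 0], "dp": [-4.85, 1.2, 0], "fingers": 255},
  {"twist": [0, 0, 0], "dp": [-3.9, 0.95, 0], "fingers": 255},
])

```text
t: 4.38
tcp_pos: [0.4791, 0.0678, 0.0376]
ee_rot: [[-0.967, 0.241, 0.082], [-0.08, 0.02, -0.997], [-0.242, -0.97, -0.0]]
wrist_force: [-2.0, -0.7, 0.9]
width: -0.0001
```

Run:
```python
from h import *
s=bot.sense();print(s['t'],s['tcp_pos'],s['wrist_force'])
im=bot.grab_frame('side')[170:370,190:390]
cv2.imwrite('pics/s2.png',cv2.resize(im,None,fx=3,fy=3)[:,:,::-1])
```

```text
4.3833 [0.4791 0.0678 0.0376] [-2.0362 -0.6648  0.9481]
```

View pics/s2.png

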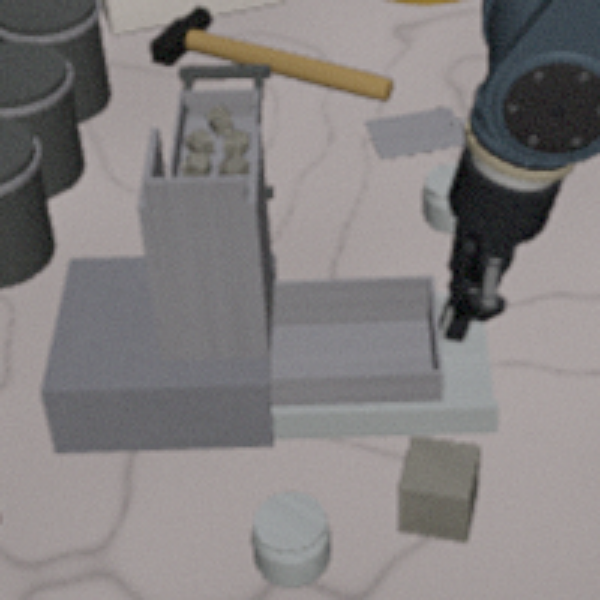

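Request:
send_rows([
  {"twist": [0, 0, 0], "dp": [-3.9, 0.95, 0], "fingers": 255},
  {"twist": [0, 0, 0], "dp": [-3.9, 0.95, 0], "fingers": 255},
  {"twist": [0, 0, 0], "dp": [-3.9, 0.95, 0], "fingers": 255},
  {"twist": [0, 0, 0], "dp": [-3.9, 0.95, 0], "fingers": 255},
  {"twist": [0, 0, 0], "dp": [-2.0, 0.5, 0], "fingers": 255},
])

```text
t: 4.85
tcp_pos: [0.4972, 0.0692, 0.0378]
ee_rot: [[-0.967, 0.241, 0.082], [-0.08, 0.02, -0.997], [-0.242, -0.97, 0.0]]
wrist_force: [-1.3, 0.0, -0.3]
width: -0.0005
```

Request:
send_rows([
  {"twist": [0, 0, 0], "dp": [-1, 0.25, 0], "fingers": 255},
  {"twist": [0, 0, 0], "dp": [-1, 0.25, 0], "fingers": 255},
  {"twist": [0, 0, 0], "dp": [-1, 0.25, 0], "fingers": 255},
  {"twist": [0, 0, 0], "dp": [-1, 0.25, 0], "fingers": 255},
  {"twist": [0, 0, 0], "dp": [-0.5, 0.12, 0], "fingers": 255},
])

```text
t: 5.27
tcp_pos: [0.5012, 0.0696, 0.0378]
ee_rot: [[-0.967, 0.241, 0.082], [-0.08, 0.02, -0.997], [-0.242, -0.97, -0.0]]
wrist_force: [-1.9, -0.7, -0.2]
width: 0.0002
```

Request:
send_rows([
  {"twist": [0, 0, 0], "dp": [-1, 0.25, 0], "fingers": 255},
  {"twist": [0, 0, 0], "dp": [-1, 0.25, 0], "fingers": 255},
  {"twist": [0, 0, 0], "dp": [-1, 0.25, 0], "fingers": 255},
  {"twist": [0, 0, 0], "dp": [-1, 0.25, 0], "fingers": 255},
  {"twist": [0, 0, 0], "dp": [-1, 0.25, 0], "fingers": 255},
])

```text
t: 5.68
tcp_pos: [0.5064, 0.07, 0.0378]
ee_rot: [[-0.967, 0.241, 0.082], [-0.08, 0.02, -0.997], [-0.242, -0.97, -0.0]]
wrist_force: [-1.8, 0.5, -0.8]
width: 0.0002
```

Request:
send_rows([
  {"twist": [0, 0, 0], "dp": [-1, 0.25, 0], "fingers": 255},
  {"twist": [0, 0, 0], "dp": [-1, 0.25, 0], "fingers": 255},
  {"twist": [0, 0, 0], "dp": [-1, 0.25, 0], "fingers": 255},
  {"twist": [0, 0, 0], "dp": [-1, 0.25, 0], "fingers": 255},
  {"twist": [0, 0, 0], "dp": [-0.5, 0.12, 0], "fingers": 255},
])

```text
t: 6.1
tcp_pos: [0.5111, 0.0704, 0.0378]
ee_rot: [[-0.967, 0.241, 0.082], [-0.08, 0.02, -0.997], [-0.242, -0.97, -0.0]]
wrist_force: [-1.8, -0.4, -0.3]
width: -0.0
```

Request:
send_rows([
  {"twist": [0, 0, 0], "dp": [-1, 0.25, 0], "fingers": 255},
  {"twist": [0, 0, 0], "dp": [-1, 0.25, 0], "fingers": 255},
  {"twist": [0, 0, 0], "dp": [-1, 0.25, 0], "fingers": 255},
  {"twist": [0, 0, 0], "dp": [-1, 0.25, 0], "fingers": 255},
  {"twist": [0, 0, 0], "dp": [-0.5, 0.12, 0], "fingers": 255},
])

```text
t: 6.52
tcp_pos: [0.5157, 0.0708, 0.0378]
ee_rot: [[-0.967, 0.241, 0.082], [-0.08, 0.02, -0.997], [-0.242, -0.97, 0.0]]
wrist_force: [-1.1, -0.4, -0.8]
width: 0.0003
```

Request:
send_rows([
  {"twist": [0, 0, 0], "dp": [-1, 0.25, 0], "fingers": 255},
  {"twist": [0, 0, 0], "dp": [-1, 0.25, 0], "fingers": 255},
  {"twist": [0, 0, 0], "dp": [-1, 0.25, 0], "fingers": 255},
  {"twist": [0, 0, 0], "dp": [-1, 0.25, 0], "fingers": 255},
  {"twist": [0, 0, 0], "dp": [-0.5, 0.12, 0], "fingers": 255},
])

```text
t: 6.93
tcp_pos: [0.5203, 0.0712, 0.0378]
ee_rot: [[-0.967, 0.241, 0.082], [-0.08, 0.02, -0.997], [-0.242, -0.97, -0.0]]
wrist_force: [-2.5, -0.3, -0.5]
width: -0.0002
```

Request:
send_rows([
  {"twist": [0, 0, 0], "dp": [-1, 0.25, 0], "fingers": 255},
  {"twist": [0, 0, 0], "dp": [-1, 0.25, 0], "fingers": 255},
  {"twist": [0, 0, 0], "dp": [-1, 0.25, 0], "fingers": 255},
  {"twist": [0, 0, 0], "dp": [-1, 0.25, 0], "fingers": 255},
])

```text
t: 7.27
tcp_pos: [0.5244, 0.0715, 0.0378]
ee_rot: [[-0.967, 0.241, 0.082], [-0.08, 0.02, -0.997], [-0.242, -0.97, -0.0]]
wrist_force: [-1.8, -0.4, 0.4]
width: -0.0001
```

Request:
send_rows([
  {"twist": [0, 0, 0], "dp": [-1, 0.25, 0], "fingers": 255},
  {"twist": [0, 0, 0], "dp": [-1, 0.25, 0], "fingers": 255},
  {"twist": [0, 0, 0], "dp": [-1, 0.25, 0], "fingers": 255},
  {"twist": [0, 0, 0], "dp": [-1, 0.25, 0], "fingers": 255},
  {"twist": [0, 0, 0], "dp": [-0.5, 0.12, 0], "fingers": 255},
])

```text
t: 7.68
tcp_pos: [0.529, 0.0719, 0.0378]
ee_rot: [[-0.967, 0.241, 0.082], [-0.08, 0.02, -0.997], [-0.242, -0.97, -0.0]]
wrist_force: [-0.9, -0.4, -0.2]
width: -0.0
```

Request:
send_rows([
  {"twist": [0, 0, 0], "dp": [-1, 0.25, 0], "fingers": 255},
  {"twist": [0, 0, 0], "dp": [-1, 0.25, 0], "fingers": 255},
  {"twist": [0, 0, 0], "dp": [-1, 0.25, 0], "fingers": 255},
  {"twist": [0, 0, 0], "dp": [-1, 0.25, 0], "fingers": 255},
  {"twist": [0, 0, 0], "dp": [-0.5, 0.12, 0], "fingers": 255},
])

```text
t: 8.1
tcp_pos: [0.5337, 0.0723, 0.0378]
ee_rot: [[-0.967, 0.241, 0.082], [-0.08, 0.02, -0.997], [-0.242, -0.97, 0.0]]
wrist_force: [-1.5, -0.6, -1.0]
width: 0.0001
```

Request:
send_rows([
  {"twist": [0, 0, 0], "dp": [-1, 0.25, 0], "fingers": 255},
  {"twist": [0, 0, 0], "dp": [-1, 0.25, 0], "fingers": 255},
  {"twist": [0, 0, 0], "dp": [-1, 0.25, 0], "fingers": 255},
  {"twist": [0, 0, 0], "dp": [-1, 0.25, 0], "fingers": 255},
  {"twist": [0, 0, 0], "dp": [-0.5, 0.12, 0], "fingers": 255},
])

```text
t: 8.52
tcp_pos: [0.5383, 0.0726, 0.0378]
ee_rot: [[-0.967, 0.241, 0.082], [-0.08, 0.02, -0.997], [-0.242, -0.97, -0.0]]
wrist_force: [-1.3, 0.0, -0.3]
width: 0.0001
```

Request:
send_rows([
  {"twist": [0, 0, 0], "dp": [-1, 0.25, 0], "fingers": 255},
  {"twist": [0, 0, 0], "dp": [-1, 0.25, 0], "fingers": 255},
  {"twist": [0, 0, 0], "dp": [-1, 0.25, 0], "fingers": 255},
  {"twist": [0, 0, 0], "dp": [-1, 0.25, 0], "fingers": 255},
  {"twist": [0, 0, 0], "dp": [-0.5, 0.12, 0], "fingers": 255},
])

```text
t: 8.93
tcp_pos: [0.5426, 0.073, 0.0377]
ee_rot: [[-0.967, 0.24, 0.082], [-0.08, 0.02, -0.997], [-0.241, -0.97, -0.0]]
wrist_force: [-4.2, -0.9, 1.9]
width: 0.0
```

Request:
send_rows([
  {"twist": [0, 0, 0], "dp": [-0.8, 0.2, 0], "fingers": 255},
  {"twist": [0, 0, 0], "dp": [-0.8, 0.2, 0], "fingers": 255},
  {"twist": [0, 0, 0], "dp": [0, 0, 0], "fingers": 255},
])

```text
t: 9.18
tcp_pos: [0.5437, 0.0732, 0.0376]
ee_rot: [[-0.967, 0.239, 0.083], [-0.08, 0.02, -0.997], [-0.24, -0.971, -0.0]]
wrist_force: [-7.0, -0.1, 3.6]
width: -0.0001
```

Request:
send_rows([
  {"twist": [0, 0, 0], "dp": [-0.8, 0.2, 0], "fingers": 255},
  {"twist": [0, 0, 0], "dp": [0, 0, 0], "fingers": 255},
  {"twist": [0, 0, 0], "dp": [0, 0, 0], "fingers": 255},
  {"twist": [0, 0, 0], "dp": [0, 0, 0], "fingers": 255},
])

```text
t: 9.52
tcp_pos: [0.5442, 0.0733, 0.0375]
ee_rot: [[-0.968, 0.239, 0.083], [-0.08, 0.02, -0.997], [-0.24, -0.971, -0.0]]
wrist_force: [-7.9, -0.0, 5.1]
width: -0.0002
```

Request:
send_rows([
  {"twist": [0, 0, 0], "dp": [4.8, -1.2, 0], "fingers": 255},
  {"twist": [0, 0, 0], "dp": [19.4, -4.8, 0], "fingers": 255},
  {"twist": [0, 0, 0], "dp": [19.4, -4.8, 0], "fingers": 255},
  {"twist": [0, 0, 0], "dp": [-5, -20, 0], "fingers": 255},
  {"twist": [0, 0, 0], "dp": [-9.8, -39, 0], "fingers": 255},
])

```text
t: 9.93
tcp_pos: [0.4978, 0.0693, 0.0961]
ee_rot: [[-0.969, 0.235, 0.082], [-0.08, 0.02, -0.997], [-0.236, -0.972, -0.0]]
wrist_force: [-0.2, -0.5, -0.6]
width: 0.0004
```

Request:
send_rows([
  {"twist": [0, 0, 0], "dp": [-9.8, -39, 0], "fingers": 255},
  {"twist": [0, 0, 0], "dp": [-9.8, -39, 0], "fingers": 255},
  {"twist": [0, 0, 0], "dp": [-9.8, -39, 0], "fingers": 255},
  {"twist": [0, 0, -7], "dp": [-9.8, -39, 0], "fingers": 120},
  {"twist": [0, 0, -6.9], "dp": [0, 0, 0], "fingers": 120},
])

```text
t: 10.35
tcp_pos: [0.503, 0.0698, 0.2555]
ee_rot: [[-0.996, 0.042, 0.083], [-0.083, 0.003, -0.997], [-0.042, -0.999, 0.0]]
wrist_force: [-0.5, -0.7, 0.3]
width: 0.0235
```

Request:
send_rows([
  {"twist": [0, 0, 0], "dp": [0, 0, 40], "fingers": 120},
  {"twist": [0, 0, 0], "dp": [0, 0, 40], "fingers": 120},
  {"twist": [0, 0, 0], "dp": [0, 0, 40], "fingers": 120},
  {"twist": [0, 0, 0], "dp": [0, 0, 40], "fingers": 120},
  {"twist": [0, 0, 0], "dp": [0, 0, 36], "fingers": 120},
])

```text
t: 10.77
tcp_pos: [0.5178, -0.128, 0.2484]
ee_rot: [[-0.996, 0.035, 0.083], [-0.082, 0.002, -0.997], [-0.035, -0.999, 0.0]]
wrist_force: [0.3, 0.0, -0.5]
width: 0.0451
```

Request:
send_rows([
  {"twist": [0, 0, -2], "dp": [0, 0, 0], "fingers": 120},
  {"twist": [0, 0, 0], "dp": [-38.8, 0, 0], "fingers": 120},
  {"twist": [0, 0, 0], "dp": [-38.8, 0, 0], "fingers": 120},
  {"twist": [0, 0, 0], "dp": [-38.8, 0, 0], "fingers": 120},
  {"twist": [0, 0, 0], "dp": [-38.8, 0, 0], "fingers": 120},
])

```text
t: 11.18
tcp_pos: [0.6742, -0.1128, 0.2481]
ee_rot: [[-0.997, 0.0, 0.082], [-0.082, -0.0, -0.997], [-0.0, -1.0, 0.0]]
wrist_force: [0.2, 0.4, -0.1]
width: 0.0453
```

Run:
```python
from h import *
bot.grab_frame('top')
s=bot.sense();print(s['t'],s['tcp_pos'],s['ee_rot'],s['wrist_force'])
im=bot.grab_frame('wrist'); c,f=cam('wrist'); M=np.array(c['mount']); print(M)
R=np.array(s['ee_rot']); 
def wp(X):
    p=np.linalg.inv(M)@np.append(R.T@(np.array(X)-s['tcp_pos']),1); return np.array([c['cx']+f*p[0]/p[2],c['cy']+f*p[1]/p[2]])
im=im.copy()
q=[.6558,.084,.0826];C,S=np.cos(q[2]),np.sin(q[2])
for p in [(38,-200,161),(0,-200,161),(-38,-200,161)]:
    p=np.array(p)/1e3; u=wp([q[0]+C*p[0]-S*p[1],q[1]+S*p[0]+C*p[1],p[2]]); print(u)
    cv2.circle(im,tuple(int(v) for v in u),4,(255,0,0),1)
cv2.imwrite('pics/w1.png',im[:,:,::-1])
```

```text
11.2333 [ 0.6792 -0.112   0.2464] [[-0.9965  0.0017  0.0834]
 [-0.0834  0.0003 -0.9965]
 [-0.0017 -1.     -0.0002]] [-2.0994  2.0303 -1.2394]
[[-0.0005  0.9577  0.2878 -0.0725]
 [-0.0006 -0.2878  0.9577 -0.142 ]
 [ 1.      0.0003  0.0007  0.0003]
 [ 0.      0.      0.      1.    ]]
[320.0522 203.4945]
[319.7991 261.5616]
[319.5679 314.6095]
```

View pics/w1.png

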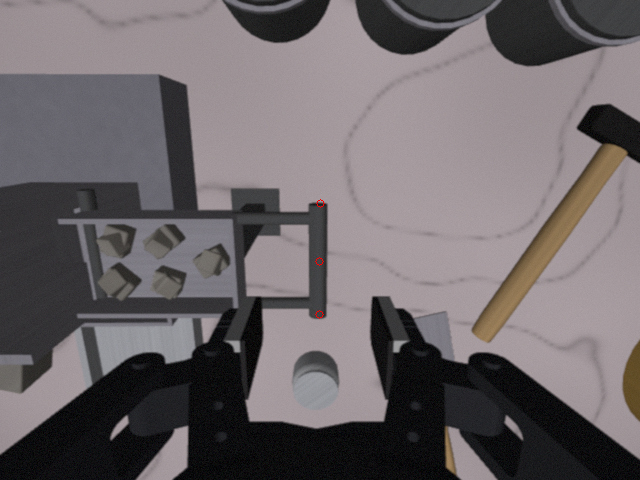

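Request:
send_rows([
  {"twist": [0, 0, 0], "dp": [6.5, 20, 2], "fingers": 120},
  {"twist": [0, 0, 0], "dp": [0, 35, 0], "fingers": 120},
  {"twist": [0, 0, 0], "dp": [0, 35, 0], "fingers": 120},
  {"twist": [0, 0, 0], "dp": [0, 14, 0], "fingers": 120},
  {"twist": [0, 0, 0], "dp": [0, 0, 0], "fingers": 120},
])

```text
t: 11.7
tcp_pos: [0.6637, -0.1151, 0.14]
ee_rot: [[-0.997, -0.007, 0.083], [-0.083, 0.002, -0.997], [0.007, -1.0, -0.002]]
wrist_force: [-0.1, 0.7, -0.3]
width: 0.045
```

Request:
send_rows([
  {"twist": [0, 0, 0], "dp": [0, 0, 0], "fingers": 255},
  {"twist": [0, 0, 0], "dp": [0, 0, 0], "fingers": 255},
  {"twist": [0, 0, 0], "dp": [0, 0, 0], "fingers": 255},
  {"twist": [0, 0, 0], "dp": [0, 0, 0], "fingers": 255},
])

```text
t: 12.03
tcp_pos: [0.6666, -0.1139, 0.1462]
ee_rot: [[-0.997, 0.001, 0.083], [-0.083, 0.002, -0.997], [-0.002, -1.0, -0.002]]
wrist_force: [-1.4, 7.9, 4.3]
width: 0.0097
```

Request:
send_rows([
  {"twist": [0, 0, 0], "dp": [0, -13.2, -1.6], "fingers": 255},
  {"twist": [0, 0, 0], "dp": [0, -13.0, -2.8], "fingers": 255},
  {"twist": [0, 0, 0], "dp": [0, -12.7, -3.9], "fingers": 255},
  {"twist": [0, 0, 0], "dp": [0, -12.3, -5.0], "fingers": 255},
])

```text
t: 12.37
tcp_pos: [0.6655, -0.1018, 0.1969]
ee_rot: [[-0.997, 0.001, 0.083], [-0.083, -0.0, -0.997], [-0.001, -1.0, 0.0]]
wrist_force: [5.6, 1.3, -3.9]
width: 0.01
```

Request:
send_rows([
  {"twist": [0, 0, 0], "dp": [0, -11.9, -6.0], "fingers": 255},
  {"twist": [0, 0, 0], "dp": [0, -11.3, -7.0], "fingers": 255},
  {"twist": [0, 0, 0], "dp": [0, -10.6, -8.0], "fingers": 255},
  {"twist": [0, 0, 0], "dp": [0, -9.9, -8.9], "fingers": 255},
  {"twist": [0, 0, 0], "dp": [0, -9.1, -9.7], "fingers": 255},
])

```text
t: 12.78
tcp_pos: [0.6625, -0.0644, 0.2512]
ee_rot: [[-0.997, 0.003, 0.082], [-0.082, -0.004, -0.997], [-0.003, -1.0, 0.005]]
wrist_force: [2.1, -11.6, 6.7]
width: 0.0098
```

Run:
```python
from h import *
s=bot.sense();print(s['t'],s['tcp_pos'],s['wrist_force'],s['width'])
im=bot.grab_frame('side')[130:330,190:390]
cv2.imwrite('pics/s3.png',cv2.resize(im,None,fx=3,fy=3)[:,:,::-1])
```

```text
12.7833 [ 0.6625 -0.0644  0.2512] [  2.1346 -11.6352   6.6513] 0.009775872563202384
```

View pics/s3.png

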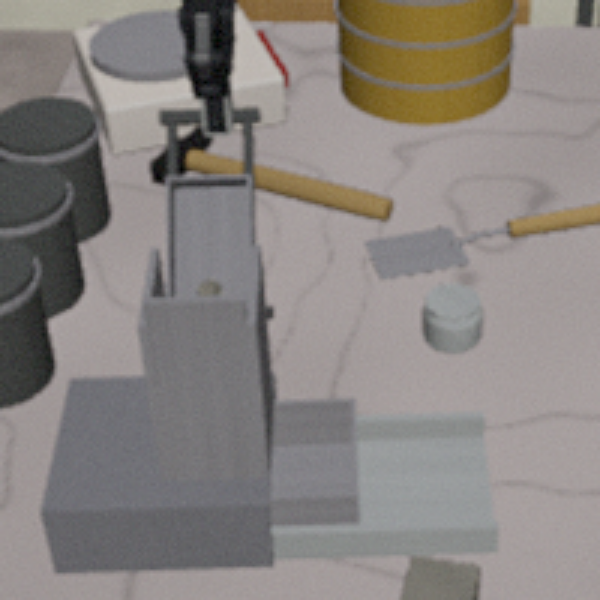

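Request:
send_rows([
  {"twist": [0, 0, 0], "dp": [0, -8.8, -9.7], "fingers": 255},
  {"twist": [0, 0, 0], "dp": [0, -7.6, -10.8], "fingers": 255},
  {"twist": [0, 0, 0], "dp": [0, -6.4, -11.5], "fingers": 255},
  {"twist": [0, 0, 0], "dp": [0, -5.2, -12.2], "fingers": 255},
  {"twist": [0, 0, 0], "dp": [0, -4.1, -12.6], "fingers": 255},
])

```text
t: 13.25
tcp_pos: [0.6578, -0.0073, 0.2845]
ee_rot: [[-0.997, 0.005, 0.082], [-0.082, -0.003, -0.997], [-0.004, -1.0, 0.004]]
wrist_force: [1.4, -7.1, 14.5]
width: 0.0094
```

Request:
send_rows([
  {"twist": [0, 0, 0], "dp": [0, -2.8, -12], "fingers": 255},
  {"twist": [0, 0, 0], "dp": [0, 0, 0], "fingers": 255},
  {"twist": [0, 0, 0], "dp": [0, 0, 0], "fingers": 255},
  {"twist": [0, 0, 0], "dp": [0, 0, 0], "fingers": 255},
  {"twist": [0, 0, 0], "dp": [0, 0, 0], "fingers": 255},
])

```text
t: 13.67
tcp_pos: [0.6569, 0.0053, 0.2872]
ee_rot: [[-0.997, 0.005, 0.083], [-0.083, -0.002, -0.997], [-0.005, -1.0, 0.002]]
wrist_force: [-0.6, -3.5, 14.1]
width: 0.0094
```

Run:
```python
from h import *
s=bot.sense();print(s['t'],s['tcp_pos'],s['wrist_force'],s['width'])
a=bot.grab_frame('side')[110:260,220:320]; b=bot.grab_frame('wrist')[80:480,:533]
a=cv2.resize(a,(400,600)); b=cv2.resize(b,(400,300)); b=np.vstack([b,np.zeros_like(b)])
cv2.imwrite('pics/s4.png',np.hstack([a,b])[:,:,::-1])
```

```text
13.6667 [0.6569 0.0053 0.2872] [-0.5732 -3.4792 14.0542] 0.009429141525071122
```

View pics/s4.png

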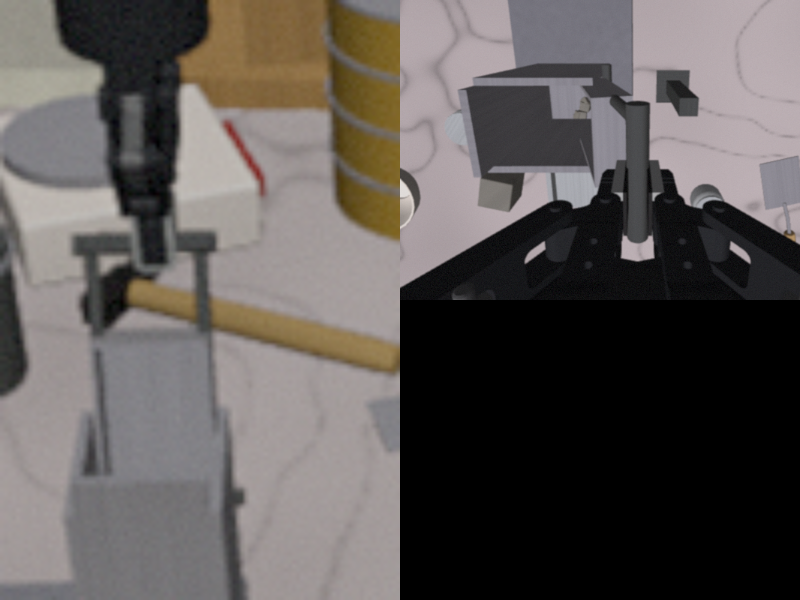

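Request:
send_rows([
  {"twist": [0, 0, 0], "dp": [0, 2.8, 12], "fingers": 255},
  {"twist": [0, 0, 0], "dp": [0, 4.1, 12.6], "fingers": 255},
  {"twist": [0, 0, 0], "dp": [0, 5.2, 12.2], "fingers": 255},
  {"twist": [0, 0, 0], "dp": [0, 6.4, 11.5], "fingers": 255},
  {"twist": [0, 0, 0], "dp": [0, 7.6, 10.8], "fingers": 255},
])

```text
t: 14.18
tcp_pos: [0.6613, -0.0541, 0.2586]
ee_rot: [[-0.997, 0.002, 0.082], [-0.082, -0.001, -0.997], [-0.002, -1.0, 0.001]]
wrist_force: [8.4, 2.2, 1.0]
width: 0.0095
```

Request:
send_rows([
  {"twist": [0, 0, 0], "dp": [0, 8.8, 9.7], "fingers": 255},
  {"twist": [0, 0, 0], "dp": [0, 9.1, 9.7], "fingers": 255},
  {"twist": [0, 0, 0], "dp": [0, 9.9, 8.9], "fingers": 255},
  {"twist": [0, 0, 0], "dp": [0, 10.6, 8], "fingers": 255},
  {"twist": [0, 0, 0], "dp": [0, 11.3, 7], "fingers": 255},
])

```text
t: 14.6
tcp_pos: [0.6649, -0.0967, 0.2066]
ee_rot: [[-0.997, 0.001, 0.082], [-0.082, 0.0, -0.997], [-0.001, -1.0, -0.0]]
wrist_force: [8.8, 3.6, 1.2]
width: 0.0097
```

Run:
```python
from h import *
s=bot.sense();print(s['t'],s['tcp_pos'],s['wrist_force'],s['width'])
a=bot.grab_frame('side')[110:260,220:320]; b=bot.grab_frame('wrist')[80:380,:400]
a=cv2.resize(a,(400,600)); b=cv2.resize(b,(400,300)); b=np.vstack([b,np.zeros_like(b)])
cv2.imwrite('pics/s5.png',np.hstack([a,b])[:,:,::-1])
```

```text
14.6 [ 0.6649 -0.0967  0.2066] [8.7617 3.62   1.1586] 0.009654012289847445
```

View pics/s5.png

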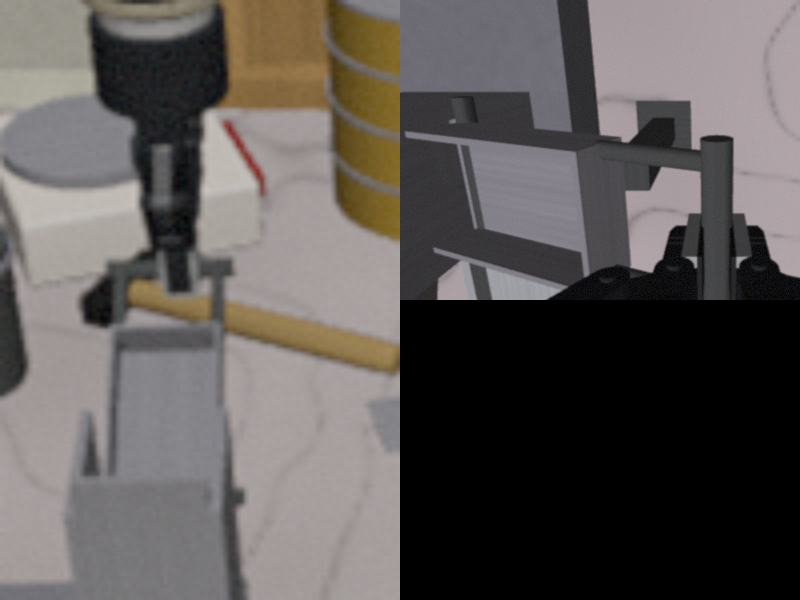

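The pan is empty; lowering it the rest of the way and letting go.

Request:
send_rows([
  {"twist": [0, 0, 0], "dp": [0, 11.9, 6], "fingers": 255},
  {"twist": [0, 0, 0], "dp": [0, 12.3, 5], "fingers": 255},
  {"twist": [0, 0, 0], "dp": [0, 12.7, 3.9], "fingers": 255},
  {"twist": [0, 0, 0], "dp": [0, 13, 2.8], "fingers": 255},
  {"twist": [0, 0, 0], "dp": [0, 11, 1.6], "fingers": 255},
])

```text
t: 15.12
tcp_pos: [0.6668, -0.1141, 0.1463]
ee_rot: [[-0.997, 0.001, 0.083], [-0.083, 0.003, -0.997], [-0.001, -1.0, -0.003]]
wrist_force: [-15.6, 24.9, 81.8]
width: 0.0099
```

Request:
send_rows([
  {"twist": [0, 0, 0], "dp": [0, 0, 0], "fingers": 255},
  {"twist": [0, 0, 0], "dp": [0, 0, 0], "fingers": 130},
  {"twist": [0, 0, 0], "dp": [0, 0, 0], "fingers": 130},
  {"twist": [0, 0, 0], "dp": [0, 0, 0], "fingers": 130},
  {"twist": [0, 0, 0], "dp": [0, 0, 0], "fingers": 130},
])

```text
t: 15.53
tcp_pos: [0.6652, -0.1156, 0.145]
ee_rot: [[-0.997, -0.003, 0.083], [-0.083, 0.0, -0.997], [0.003, -1.0, -0.001]]
wrist_force: [-0.2, 0.5, 0.4]
width: 0.042
```

Request:
send_rows([
  {"twist": [0, 0, 0], "dp": [0, -15, 0], "fingers": 130},
  {"twist": [0, 0, 0], "dp": [0, -35, 0], "fingers": 130},
  {"twist": [0, 0, 0], "dp": [0, -35, 0], "fingers": 130},
  {"twist": [0, 0, 0], "dp": [0, -25, 0], "fingers": 130},
  {"twist": [0, 0, 0], "dp": [0, 0, 0], "fingers": 130},
])

```text
t: 15.95
tcp_pos: [0.6676, -0.1161, 0.2619]
ee_rot: [[-0.997, 0.007, 0.083], [-0.083, -0.002, -0.997], [-0.006, -1.0, 0.002]]
wrist_force: [0.7, 1.5, 0.3]
width: 0.0419
```

Request:
send_rows([
  {"twist": [0, 0, 0], "dp": [35, 0, 10], "fingers": 130},
  {"twist": [0, 0, 0], "dp": [35, 0, 10], "fingers": 130},
  {"twist": [0, 0, 0], "dp": [35, 0, 20], "fingers": 130},
  {"twist": [0, 0, 0], "dp": [35, 0, 20], "fingers": 130},
  {"twist": [0, 0, 0], "dp": [20, 0, 10], "fingers": 130},
])

```text
t: 16.37
tcp_pos: [0.5091, -0.1998, 0.2555]
ee_rot: [[-0.997, -0.003, 0.082], [-0.082, 0.0, -0.997], [0.003, -1.0, -0.001]]
wrist_force: [-0.3, -0.5, 0.4]
width: 0.0418
```

Run:
```python
from h import *
s=bot.sense();print(s['t'],s['tcp_pos'],s['wrist_force'],s['width'])
a=bot.grab_frame('side')[170:320,200:350]; b=bot.grab_frame('top')[140:230,250:370]
a=cv2.resize(a,(300,300)); b=cv2.resize(b,(800,600),interpolation=cv2.INTER_CUBIC)
b=cv2.convertScaleAbs(b,alpha=1.5); b[300:,500:]=a
cv2.imwrite('pics/s6.png',b[:,:,::-1])
for n in ('top','side'):
  for o in ('stone1','box'):
    print(n,o,[(round(x['confidence'],2),x['bbox']) for x in bot.cut_out(n,o)])
```

```text
16.3667 [ 0.5091 -0.1998  0.2555] [-0.3352 -0.5109  0.4187] 0.04184404712161584
top stone1 []
top box [(0.94, [265.5, 181.9, 46.0, 52.8]), (0.6, [152.4, 249.1, 47.2, 41.8])]
side stone1 []
side box [(0.65, [278.6, 262.1, 29.2, 39.6]), (0.45, [313.1, 374.5, 65.7, 66.4])]
```

View pics/s6.png

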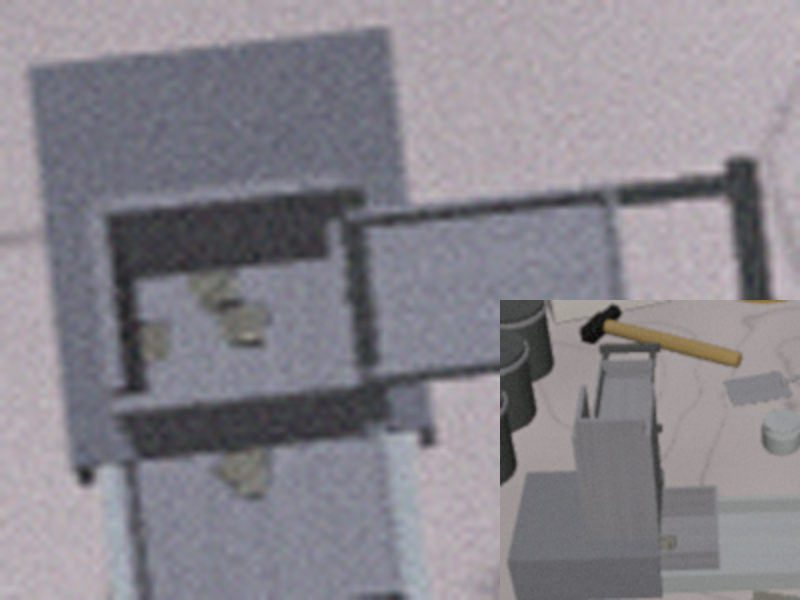

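Request:
send_rows([
  {"twist": [0, 0, 0], "dp": [0, -10, -38], "fingers": 130},
  {"twist": [0, 0, 0], "dp": [0, -10, -38], "fingers": 130},
  {"twist": [0, 0, 0], "dp": [0, -10, -38], "fingers": 130},
  {"twist": [0, 0, 0], "dp": [0, -10, -38], "fingers": 130},
  {"twist": [0, 0, 0], "dp": [-20, 0, -35], "fingers": 130},
])

```text
t: 17.08
tcp_pos: [0.5161, -0.0079, 0.2983]
ee_rot: [[-0.996, 0.001, 0.084], [-0.084, -0.0, -0.996], [-0.001, -1.0, 0.0]]
wrist_force: [0.8, -1.0, 1.0]
width: 0.0419
```

Request:
send_rows([
  {"twist": [0, 0, 0], "dp": [-30, 0, -28], "fingers": 130},
  {"twist": [0, 0, 0], "dp": [-30, 0, -28], "fingers": 130},
  {"twist": [0, 0, 0], "dp": [-30, 0, -28], "fingers": 130},
  {"twist": [0, 0, 0], "dp": [-8, 0, 0], "fingers": 130},
  {"twist": [0, 0, 0], "dp": [0, 0, 0], "fingers": 130},
])

```text
t: 17.5
tcp_pos: [0.6089, 0.0838, 0.2948]
ee_rot: [[-0.996, -0.002, 0.086], [-0.086, 0.0, -0.996], [0.002, -1.0, -0.0]]
wrist_force: [0.3, -0.5, -0.2]
width: 0.0419
```

Run:
```python
from h import *
s=bot.sense();print(s['t'],s['tcp_pos'],s['wrist_force'],s['width'])
b=bot.grab_frame('wrist')
cv2.imwrite('pics/w2.png',cv2.convertScaleAbs(b,alpha=1.5)[:,:,::-1])
print([(round(x['confidence'],2),x['bbox']) for x in bot.cut_out('wrist','stone1')])
```

```text
17.5 [0.6089 0.0838 0.2948] [ 0.2645 -0.4518 -0.2161] 0.04188848031327443
[(0.82, [309.6, 132.0, 17.2, 16.5]), (0.65, [307.7, 187.8, 14.5, 5.0]), (0.55, [302.6, 121.9, 16.4, 11.7]), (0.52, [317.1, 172.9, 12.3, 18.0]), (0.49, [275.7, 134.0, 14.6, 18.1])]
```

View pics/w2.png

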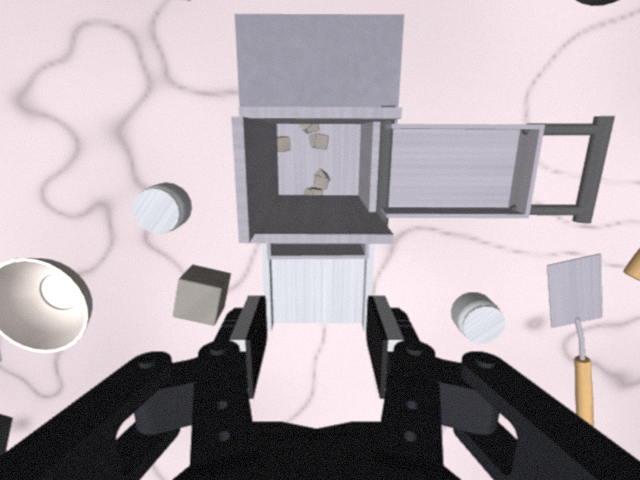

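Run:
```python
from h import *
print(bot.close_job(), bot.sense()['t'])
```

```text
the job is handed in; nothing more can be done
the job is handed in; nothing more can be done
```

I pushed the box slowly along the rail until it met the hidden stop, with the box origin at about splitter x = -12 mm. I then gripped the pan handle, tipped the pan to about 1.3 rad, laid it back level, backed the arm away and handed the job in at about 17.5 s. No verdict is reported.

- **Stop:** wrist force rose from about 1–2 N while sliding to about 8 N against the stop, and I held it there for about 0.3 s.
- **Stones:** the last wrist picture shows all five in the box, seen down the spout. The detector also found five.
- **Pan and bench:** the pan was empty and looked level in the last top and wrist pictures. The bystanders in those pictures looked undisturbed; I did not measure them.
- **Robot:** it was touching nothing at the end, with wrist force under 1 N.
- **Rough moment:** laying the pan down I pressed slightly too far, and the wrist force read 82 N in one reading, the only sample around then. That is under the 120 N limit, and it dropped to zero on release. I could not check whether any of it bore on the gripper's body, where the limit is 40 N.
- **Disagreement:** the top and side detectors reported no stones after the tip, and the top picture clearly showed only four. The fifth was behind the spout's front wall.

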